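Find the loose-capped reagent bottle and tighten it in the holder

ROBOT

A 7-joint arm with a two-finger parallel gripper is mounted at the origin on the work surface. World frame = base frame: x ahead of the robot, y to its left, z up, the work surface at z = 0. Lengths are in m, angles in rad, forces in N, time in s.
With the tool pointing down it reaches from about 0.4 to 0.875 m from the base axis. Payload 6.5 kg.
Tool frame: the origin (TCP) lies on the centre line of the jaws, within the pads' length; the fingertips stand 22 mm ahead of it and the grasp point (between the pads) lies 3 mm ahead of it; z points along the fingers, y is the direction in which the jaws open and shut (so a half turn about z gives the same grasp; the last joint's range is limited). The gripper opens to 88 mm and grips with 3 to 60 N. Pads are 18 mm wide; open, the fingers measure 123 mm over their backs; the gripper's body (75 mm by 187 mm) begins 45 mm behind the grasp point.
Start: joints at [1.141, 0.536, -0.004, 1.538, 0.003, 1.067, -0.071], TCP at [0.231, -0.607, 0.261] pointing down, gripper open.
Joint ranges: [-2.7, 2.7], [-0.37, 2.16], [-1.27, 1.26], [0.24, 2.4], [-1.31, 4.45], [0.19, 1.91], [-2.76, 2.76]. Speed limits (rad/s): [2.39, 2.39, 3.14, 3.14, 3.14, 3.14, 3.14].

INTERFACE

Orientations are given as a rotation vector (axis times angle).
In Python, from station import r, imaging gives the robot as it stands. The module is installed in compiled form; this text tells all that it offers.
- The arm moves only by the shell command python3 -m creep 'ROWS' [OPENING]. ROWS is JSON, a list of rows, each an object of numbers: "x", "y", "z": the shift along the tool's x, y, z in cm; "rx", "ry", "rz": the turn, a rotation vector about the tool's x, y, z in degrees. A call has 1 to 12 rows; each row shifts and turns the commanded pose from where the row before left it, along the tool's axes as they then stand; what a row does not reach is not made up. A row lasts 1/8 s, in which the tool goes at most 62.5 mm and 10.7 degrees, less where a joint would pass 70% of its speed; a pose out of reach is approached as far as the arm can. A call with a gripper value outside its range is refused whole. OPENING is the gripper command: -1 is shut, 1 is fully open, values between are in proportion, set as the call begins (- or left out, the last holds). The fingers move at their own pace and stop on an object; the grip force is fixed at half the most. Time passes only in rows, so rows that do not move let the fingers close. It gives the time, the measured TCP pose, the force and the opening at its end, in the units of the state.
- r.get_state(): the state, without advancing time (a new reading comes with each control period).
- imaging.grab_frame(name): name is "scene" or "top" or "wrist"; returns the picture (480x640x3 uint8, blue, green, red); there is no depth.
- imaging.get_calibration(name): a dict with "K" (3x3 intrinsics, pixels), "position" and "rotation" of the camera in the world; the wrist camera has in their place "hand_eye" (4x4, takes a point from camera to tool coordinates, whose origin is the TCP and whose axes are the flange's). Camera axes: x right, y up, looking along -z (the intrinsics and any distortion apply to the point x, -y, -z); pixel columns grow to the right and rows downward; lengths in m; the calibration is good to about 2 mm. The wrist camera is an equidistant fisheye: a pixel r from the principal point sees the ray r / f radians off the axis. A picture is of the moment at which its call begins: read the wrist's pose just before it. get_calibration takes no time and is no camera call.
- r.sign_off(): hands the job in, once; it reports no verdict.
The state is a dict: "time_s": time; "q": joint angles; "dq": joint speeds; "effort": joint torques, N m; "position": TCP position; "tcp_rot": TCP orientation; "contact_force": force on the tool from outside, world axes, zero at the start; "torque": the same for the moment, N m; "gripper_width": finger opening in m.
Only numpy, scipy, OpenCV 4.12 (cv2) and the standard library are available. Lean on these libraries where they do the work, as an engineer would, in place of code of your own. Each camera call takes 0.05 s, during which the arm holds its last target. There are 200 camera calls.

TASK

One of the three square amber bottles in the grey tray has a loose screw cap; a small clockwise test twist of about half a radian will tell which. Lift that bottle by its body, not by its cap, stand it in the middle of the holder between the black cheeks, let go, then take it by the cap and screw the cap clockwise fully home. Leave the two tight bottles standing in the tray, let nothing tip over, and do not shift the other things on the bench.

Things in the scene. Friction and masses are not known exactly. Their poses are not given: they have to be found in the camera images.
- bottle_a_mid (a point): middle of a square amber bottle with a blue screw cap, one of three alike (letters do not tell which is loose). Body 44 x 44 mm, flat sides up to 50 mm, shoulder to 58 mm, neck 25 mm across, cap from 64 to 88 mm above the underside. This point is on its axis, 44 mm above its underside (half-way up); x and y are square to the flat sides, z up along the bottle.
- bottle_a_cap (a point): centre of the cap of bottle_a, on the axis 76 mm above the bottle's underside; axes turn with the bottle, not with the cap. The cap is 32 mm across and 24 mm tall and can be pinched from any side.
- cap_a (a joint): turn of the cap on bottle_a, rad, growing clockwise from above (screwing down). Starts anywhere from 0 to 0.6 on every bottle, tight or loose. A tight cap never turns on its bottle: a twist spins the whole standing bottle. The loose cap turns almost freely, 1.4 to 2.0 rad in all, and comes up hard on its seat at 2.0. A white rib on top shows its direction.
- bottle_b_mid (a point): middle of a square amber bottle with a blue screw cap, one of three alike (letters do not tell which is loose). Body 44 x 44 mm, flat sides up to 50 mm, shoulder to 58 mm, neck 25 mm across, cap from 64 to 88 mm above the underside. This point is on its axis, 44 mm above its underside (half-way up); x and y are square to the flat sides, z up along the bottle.
- bottle_b_cap (a point): centre of the cap of bottle_b, on the axis 76 mm above the bottle's underside; axes turn with the bottle, not with the cap. The cap is 32 mm across and 24 mm tall and can be pinched from any side.
- cap_b (a joint): turn of the cap on bottle_b, rad, growing clockwise from above (screwing down). Starts anywhere from 0 to 0.6 on every bottle, tight or loose. A tight cap never turns on its bottle: a twist spins the whole standing bottle. The loose cap turns almost freely, 1.4 to 2.0 rad in all, and comes up hard on its seat at 2.0. A white rib on top shows its direction.
- bottle_c_mid (a point): middle of a square amber bottle with a blue screw cap, one of three alike (letters do not tell which is loose). Body 44 x 44 mm, flat sides up to 50 mm, shoulder to 58 mm, neck 25 mm across, cap from 64 to 88 mm above the underside. This point is on its axis, 44 mm above its underside (half-way up); x and y are square to the flat sides, z up along the bottle.
- bottle_c_cap (a point): centre of the cap of bottle_c, on the axis 76 mm above the bottle's underside; axes turn with the bottle, not with the cap. The cap is 32 mm across and 24 mm tall and can be pinched from any side.
- cap_c (a joint): turn of the cap on bottle_c, rad, growing clockwise from above (screwing down). Starts anywhere from 0 to 0.6 on every bottle, tight or loose. A tight cap never turns on its bottle: a twist spins the whole standing bottle. The loose cap turns almost freely, 1.4 to 2.0 rad in all, and comes up hard on its seat at 2.0. A white rib on top shows its direction.
- tray_floor (a point): centre of the inner floor of the shallow grey tray that the three bottles stand in: 160 mm (its x) by 360 mm (its y), floor 4 mm above the bench, walls 4 mm thick and 14 mm high. Fixed during the work.
- holder_seat (a point): holder fixed to the bench: aluminium plate 110 mm (x) by 100 mm (y), two parallel black cheeks 70 mm long (along x), 48 mm apart (flared to 60 at the top), 22 mm high above the plate. This point: middle of the gap, on the plate, 8 mm above the bench; x along the gap, y across. A bottle stands on the plate with flat sides along the cheeks and then cannot turn.
- jar: bystander: small round glass jar with a white lid, 32 mm across, 36 mm tall, standing in the tray; origin under its centre.
- solvent: bystander: round glass solvent bottle, 70 mm across, 150 mm tall; origin under its centre.
- beaker: bystander: glass beaker, 64 mm across, 80 mm tall; origin under its centre.
- timer: bystander: white timer box 60 x 80 x 25 mm; origin under its centre.
- spatula: bystander: steel spatula 160 mm long, lying along its x; origin under its centre.
- pen: bystander: black pen 130 mm long, 12 mm thick, lying along its x; origin under its centre.
- tip_box: bystander: grey box of tips 85 x 120 x 50 mm; origin under its centre.
- bottle_a: the whole of bottle_a with its cap, 0.1 to 0.2 kg; origin under its centre, axes as for its middle point.
- bottle_b: the whole of bottle_b with its cap, 0.1 to 0.2 kg; origin under its centre, axes as for its middle point.
- bottle_c: the whole of bottle_c with its cap, 0.1 to 0.2 kg; origin under its centre, axes as for its middle point.

How it is judged:
By the outcome, as a careful person would: the job done as asked, in the order asked, and still so for the second after the job is handed in, with the robot touching nothing.
It also fails if it takes over 72 s, if anything falls off the work surface, if the arm or the gripper's body presses on something with over 40 N, if the wrist force passes 120 N, or if a joint passes its speed limit or range.

## Working session

There is one attempt and no reset: what is moved stays moved. The work goes in short steps, Python scripts to look and compute and a shell command to move; the robot and the scene stay as the last step left them, time stands still between calls to the robot, and variables do not carry over. Pictures are saved under pics/ and viewed, about 8 in all and at most 12, crops included, and the job is handed in when it is done.

```bash
mkdir -p pics; ls
python3 - <<'E'
from station import r, imaging
import cv2, numpy as np
s=r.get_state(); print({k:np.round(v,3).tolist() for k,v in s.items()})
a=imaging.grab_frame("scene"); b=imaging.grab_frame("top"); 
for n,i in(("scene",a),("top",b)): cv2.imwrite(f"pics/{n}0.png",i)
for n in("scene","top","wrist"): print(n,imaging.get_calibration(n))
E
```

```text
pics
{'time_s': 0.0, 'q': [1.141, 0.537, -0.004, 1.539, 0.003, 1.067, -0.071], 'dq': [-0.001, 0.001, -0.001, 0.002, -0.0, -0.0, 0.0], 'effort': [-0.001, -57.098, 0.991, -25.16, -0.056, 0.018, 0.0], 'position': [0.231, -0.607, 0.26], 'tcp_rot': [-3.088, -0.568, 0.001], 'contact_force': [0.115, 0.174, 1.366], 'torque': [-0.005, 0.024, -0.028], 'gripper_width': 0.088}
scene {'K': array([[586.94459726,   0.        , 316.83953434],
       [  0.        , 586.94459726, 233.13155132],
       [  0.        ,   0.        ,   1.        ]]), 'position': array([ 1.73613873, -0.05971786,  1.40237621]), 'rotation': array([0.60764989, 0.55516991, 1.46268789])}
top {'K': array([[464.63107331,   0.        , 320.69307582],
       [  0.        , 464.63107331, 234.29220898],
       [  0.        ,   0.        ,   1.        ]]), 'position': array([0.30431703, 0.02838985, 1.12463464]), 'rotation': array([ 0.16539176, -0.14439426, -1.55689056])}
wrist {'K': array([[371.64829954,   0.        , 320.34442038],
       [  0.        , 371.64829954, 240.36378013],
       [  0.        ,   0.        ,   1.        ]]), 'hand_eye': array([[ 6.00661757e-06,  9.62397385e-01,  2.71645493e-01,
         6.97733735e-02],
       [ 9.99999970e-01,  6.07500951e-05, -2.37340032e-04,
         3.99099148e-04],
       [-2.44917915e-04,  2.71645487e-01, -9.62397355e-01,
        -1.24002824e-01],
       [ 0.00000000e+00,  0.00000000e+00,  0.00000000e+00,
         1.00000000e+00]])}
```

View pics/top0.png

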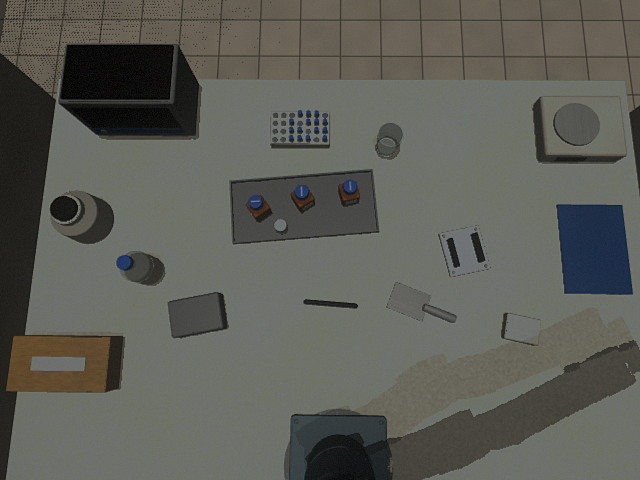

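View pics/scene0.png

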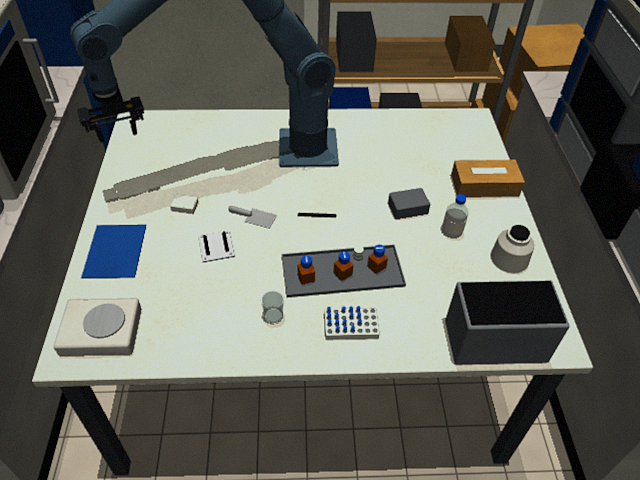

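Top view: bottle caps at about (256,202), (302,191) and (349,187), holder at (464,251), jar at (281,226). The scene view shows the same things: caps at (306,262), (344,257) and (379,250), holder at (216,246).

```bash
cat > h.py <<'E'
from station import r, imaging
import cv2, numpy as np
from scipy.spatial.transform import Rotation as R
def ray(n,uv,st=None):
    c=imaging.get_calibration(n);K=c["K"];uv=np.atleast_2d(np.array(uv,float))
    d=np.c_[(uv[:,0]-K[0,2])/K[0,0],(uv[:,1]-K[1,2])/K[1,1]]
    if n=="wrist":
        t=np.hypot(*d.T)[:,None]; d=np.c_[d/np.maximum(t,1e-9)*np.sin(t),np.cos(t)]
        H=c["hand_eye"];Rt=R.from_rotvec(st["tcp_rot"]).as_matrix()
        M=Rt@H[:3,:3];p=np.array(st["position"])+Rt@H[:3,3]
    else:
        d=np.c_[d,np.ones(len(d))];M=R.from_rotvec(c["rotation"]).as_matrix();p=np.array(c["position"])
    d=d*[1,-1,-1]; d/=np.linalg.norm(d,axis=1)[:,None]
    return p,d@M.T
def plane(n,uv,z,st=None):
    p,d=ray(n,uv,st); return p+d*((z-p[2])/d[:,2])[:,None]
def tri(*rays):
    A=np.zeros((3,3));b=np.zeros(3)
    for p,d in rays:
        P=np.eye(3)-np.outer(d,d);A+=P;b+=P@p
    x=np.linalg.solve(A,b); return x,[float(np.linalg.norm((np.eye(3)-np.outer(d,d))@(x-p))) for p,d in rays]
def blobs(m,amin,amax=1e9):
    n,_,s,c=cv2.connectedComponentsWithStats(m.astype(np.uint8)); 
    return [(c[i],s[i]) for i in range(1,n) if amin<s[i,4]<amax]
def blue(i):
    h=cv2.cvtColor(i,cv2.COLOR_BGR2HSV); return cv2.inRange(h,(105,120,70),(125,255,255))>0
E
python3 - <<'E'
from h import *
t=cv2.imread("pics/top0.png");s=cv2.imread("pics/scene0.png")
# cap: close over rib
k=np.ones((3,3),np.uint8)
ct=[c for c,q in blobs(cv2.morphologyEx(blue(t).astype(np.uint8),cv2.MORPH_CLOSE,k),80,500) if 240<c[0]<370 and 170<c[1]<215]
cs=[c for c,q in blobs(cv2.morphologyEx(blue(s).astype(np.uint8),cv2.MORPH_CLOSE,k),40,500) if 290<c[0]<400 and 235<c[1]<280]
ct.sort(key=lambda c:c[0]);cs.sort(key=lambda c:-c[0]);print(ct,cs)
for a,b in zip(ct,cs):
    pa,da=ray("top",a);pb,db=ray("scene",b);print(np.round(tri((pa,da[0]),(pb,db[0])),4) if 0 else tri((pa,da[0]),(pb,db[0])), plane("top",a,.084))
g=cv2.cvtColor(t,cv2.COLOR_BGR2GRAY)
for c,q in blobs((g<50),40,600):
    if 430<c[0]<500 and 220<c[1]<280: print("cheek",c,q,plane("top",c,.03))
for c,q in blobs((cv2.cvtColor(s,cv2.COLOR_BGR2GRAY)<60),20,600):
    if 190<c[0]<240 and 220<c[1]<270: print("cheek s",c,q,plane("scene",c,.03))
print("tray",plane("top",[(230,181),(372,170),(379,233),(233,243)],.014))
print("jar",plane("top",[(281,226)],.04)); print("beaker",plane("top",[(388,148)],.08))
E
```

```text
[array([254.88888889, 201.12820513]), array([301.048, 191.256]), array([349.75213675, 185.5042735 ])] [array([379.18888889, 249.25555556]), array([344.09803922, 256.08823529]), array([305.94174757, 260.55339806])]
(array([0.58917252, 0.19679508, 0.08690445]), [0.000350369598252893, 0.0003503695982529235]) [[0.58994357 0.19691065 0.084     ]]
(array([0.61360732, 0.09013786, 0.08665765]), [0.00019082662668193197, 0.00019082662668192397]) [[0.614386   0.09010454 0.084     ]]
(array([ 0.62825421, -0.02292685,  0.08638359]), [0.00022297659319608232, 0.00022297659319609213]) [[ 0.62898486 -0.02326787  0.084     ]]
cheek [477.49230769 247.03589744] [471 233  14  29 195] [[ 0.49502919 -0.32927865  0.03      ]]
cheek [452.9695122 252.0304878] [447 238  13  29 164] [[ 0.48255528 -0.27057682  0.03      ]]
cheek s [225.06557377 241.55737705] [222 232   7  20  61] [[ 0.4979472  -0.27234251  0.03      ]]
cheek s [206.14285714 245.0952381 ] [203 235   7  20  63] [[ 0.51163744 -0.32997695  0.03      ]]
tray [[ 0.66085837  0.27257734  0.014     ]
 [ 0.69158175 -0.082514    0.014     ]
 [ 0.53072638 -0.09759768  0.014     ]
 [ 0.50337756  0.2576917   0.014     ]]
jar [[0.54086427 0.1391544  0.04      ]]
beaker [[ 0.72362352 -0.11456621  0.08      ]]
```

```bash
cat >> h.py <<'E'
def yaw(st): 
    x=R.from_rotvec(st["tcp_rot"]).as_matrix()[:,0]; return np.degrees(np.arctan2(x[1],x[0]))
def plan(p,yw,st=None,n=None):
    """print n equal rows (cm,deg) to bring the TCP to p, tool down, yaw yw deg"""
    st=st or r.get_state(); R0=R.from_rotvec(st["tcp_rot"]); dp=np.array(p)-st["position"]
    Rt=R.from_euler("z",yw,degrees=True)*R.from_rotvec([np.pi,0,0]); w=(R0.inv()*Rt).as_rotvec()
    if n is None: n=int(max(1,np.ceil(np.linalg.norm(dp)/.055),np.ceil(np.degrees(np.linalg.norm(w))/10)))
    S=sum((R0*R.from_rotvec(w*k/n)).as_matrix() for k in range(n)); v=np.linalg.solve(S,dp)*100; w=np.degrees(w)/n
    print("rows",n,dict(x=round(v[0],2),y=round(v[1],2),z=round(v[2],2),rx=round(w[0],2),ry=round(w[1],2),rz=round(w[2],2)),"yaw now",round(yaw(st),1))
def shot(name):
    st=r.get_state(); i=imaging.grab_frame("wrist"); cv2.imwrite(f"pics/{name}.png",i); np.save(f"pics/{name}.npy",np.r_[st["position"],st["tcp_rot"]]); return i,st
def load(name):
    a=np.load(f"pics/{name}.npy"); return cv2.imread(f"pics/{name}.png"),dict(position=a[:3],tcp_rot=a[3:])
E
python3 -c "
from h import *
plan([.60,.06,.26],90,n=18)"
```

```text
rows 18 {'x': np.float64(4.46), 'y': np.float64(-0.59), 'z': np.float64(0.0), 'rx': np.float64(-0.0), 'ry': np.float64(-0.0), 'rz': np.float64(-3.84)} yaw now 20.8
```

```bash
python3 -m creep '[{"x":4.46,"y":-0.59,"rz":-3.84},{"x":4.46,"y":-0.59,"rz":-3.84},{"x":4.46,"y":-0.59,"rz":-3.84},{"x":4.46,"y":-0.59,"rz":-3.84},{"x":4.46,"y":-0.59,"rz":-3.84},{"x":4.46,"y":-0.59,"rz":-3.84},{"x":4.46,"y":-0.59,"rz":-3.84},{"x":4.46,"y":-0.59,"rz":-3.84},{"x":4.46,"y":-0.59,"rz":-3.84}]' && python3 -m creep '[{"x":4.46,"y":-0.59,"rz":-3.84},{"x":4.46,"y":-0.59,"rz":-3.84},{"x":4.46,"y":-0.59,"rz":-3.84},{"x":4.46,"y":-0.59,"rz":-3.84},{"x":4.46,"y":-0.59,"rz":-3.84},{"x":4.46,"y":-0.59,"rz":-3.84},{"x":4.46,"y":-0.59,"rz":-3.84},{"x":4.46,"y":-0.59,"rz":-3.84},{"x":4.46,"y":-0.59,"rz":-3.84},{},{}]' && python3 -c "
from h import *
i,st=shot('w1');print(st['position'],yaw(st))"
```

```text
$[0]: bad value
```

```bash
python3 -m creep '[{"x":4.5,"y":-0.6,"z":0,"rx":0,"ry":0,"rz":-4}]'; python3 -m creep '[{"x":4.5,"y":-0.6,"rz":-4}]'; python3 -m creep '[{}]'; python3 -m creep '[{"x":4.45,"rz":-3.8}]'
```

```text
time_s: 0.22
position: [0.2671, -0.5876, 0.2601]
tcp_rot: [3.07, 0.667, -0.005]
contact_force: [0.9, 0.3, 0.2]
gripper_width: 0.0879$[0]: bad value
$[0]: bad value
$[0]: bad value
```

```bash
python3 -m creep '[{"x":4.46,"y":-0.59,"z":0,"rx":0,"ry":0,"rz":-3.84},{"x":4.46,"y":-0.59,"z":0,"rx":0,"ry":0,"rz":-3.84},{"x":4.46,"y":-0.59,"z":0,"rx":0,"ry":0,"rz":-3.84},{"x":4.46,"y":-0.59,"z":0,"rx":0,"ry":0,"rz":-3.84},{"x":4.46,"y":-0.59,"z":0,"rx":0,"ry":0,"rz":-3.84},{"x":4.46,"y":-0.59,"z":0,"rx":0,"ry":0,"rz":-3.84},{"x":4.46,"y":-0.59,"z":0,"rx":0,"ry":0,"rz":-3.84},{"x":4.46,"y":-0.59,"z":0,"rx":0,"ry":0,"rz":-3.84},{"x":4.46,"y":-0.59,"z":0,"rx":0,"ry":0,"rz":-3.84}]' && python3 -m creep '[{"x":4.46,"y":-0.59,"z":0,"rx":0,"ry":0,"rz":-3.84},{"x":4.46,"y":-0.59,"z":0,"rx":0,"ry":0,"rz":-3.84},{"x":4.46,"y":-0.59,"z":0,"rx":0,"ry":0,"rz":-3.84},{"x":4.46,"y":-0.59,"z":0,"rx":0,"ry":0,"rz":-3.84},{"x":4.46,"y":-0.59,"z":0,"rx":0,"ry":0,"rz":-3.84},{"x":4.46,"y":-0.59,"z":0,"rx":0,"ry":0,"rz":-3.84},{"x":4.46,"y":-0.59,"z":0,"rx":0,"ry":0,"rz":-3.84},{"x":4.46,"y":-0.59,"z":0,"rx":0,"ry":0,"rz":-3.84},{"x":0,"y":0,"z":0,"rx":0,"ry":0,"rz":0}]' && python3 -c "
from h import *
i,st=shot('w1');print(st['position'],yaw(st))"
```

```text
time_s: 1.35
position: [0.5399, -0.2892, 0.2603]
tcp_rot: [-2.727, -1.559, 0.001]
contact_force: [0.7, -0.5, -0.6]
gripper_width: 0.0882
time_s: 2.48
position: [0.5979, 0.0651, 0.2606]
tcp_rot: [-2.209, -2.23, -0.002]
contact_force: [-0.2, -0.3, -0.2]
gripper_width: 0.0883
[0.59790051 0.06512213 0.26056648] 90.55650268841688
```

View pics/w1.png

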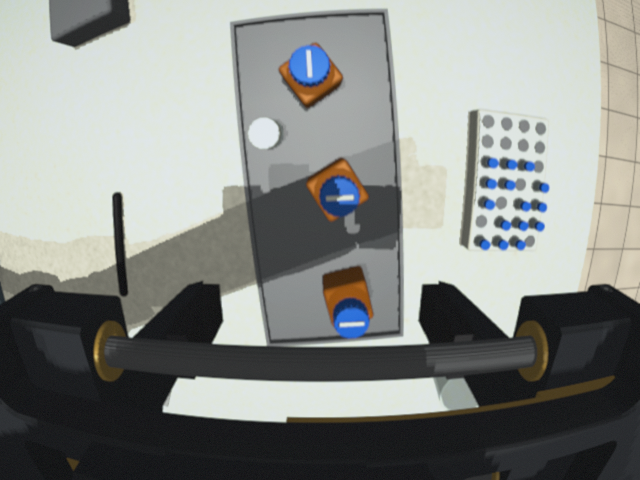

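Wrist view: caps at (310,65), (340,193) and (350,322), white ribs visible, bottles turned by differing amounts. Next I measure cap centres against the earlier views, and the body yaws.

```bash
cat >> h.py <<'E'
def capblobs(i):
    h=cv2.cvtColor(i,cv2.COLOR_BGR2HSV); m=cv2.inRange(h,(100,100,40),(128,255,255))
    m=cv2.morphologyEx(m,cv2.MORPH_CLOSE,np.ones((9,9),np.uint8))
    n,l,s,c=cv2.connectedComponentsWithStats(m); return [(c[k],s[k],l==k) for k in range(1,n) if s[k,4]>500]
def bodyyaw(i,st,c,rad=60):
    """yaw mod 90 of the amber body near pixel c, via hull of rectified contour; + hull edge list"""
    h=cv2.cvtColor(i,cv2.COLOR_BGR2HSV); m=cv2.inRange(h,(3,110,25),(22,255,255))
    z=np.zeros_like(m);cv2.circle(z,(int(c[0]),int(c[1])),rad,255,-1);m&=z
    m=cv2.morphologyEx(m,cv2.MORPH_OPEN,np.ones((3,3),np.uint8))
    u=np.argwhere(m)[:,::-1]; P=plane("wrist",u,.054,st)[:,:2]
    hull=cv2.convexHull((P*1000).astype(np.float32)); ap=cv2.approxPolyDP(hull,2.0,True)[:,0]
    e=np.roll(ap,-1,0)-ap; L=np.hypot(*e.T)
    rect=cv2.minAreaRect(hull)
    return rect,[(int(l),int(np.degrees(np.arctan2(b,a))%90)) for (a,b),l in zip(e,L) if l>10],ap.astype(int).tolist()
E
python3 - <<'E'
from h import *
i,st=load("w1")
T=[(254.9,201.1),(301,191.3),(349.75,185.5)]
for (c,s,m),t in zip(sorted(capblobs(i),key=lambda b:b[0][1]),T):
    p,d=ray("wrist",c,st);pa,da=ray("top",t)
    print(c,s[2:],"tri",tri((p,d[0]),(pa,da[0])),"z.088",plane("wrist",c,.088,st)); print("  body",bodyyaw(i,st,c))
    w=(m&(i.min(2)>150)); u=np.argwhere(w)[:,::-1]; 
    if len(u)>5:
        P=plane("wrist",u,.092,st)[:,:2];v=np.linalg.svd(P-P.mean(0))[2][0];print("  rib",len(u),np.degrees(np.arctan2(v[1],v[0]))%180)
E
```

```text
[309.02227343  65.05222734] [  41   41 1302] tri (array([0.58801781, 0.19465818, 0.09051097]), [0.001169445988204758, 0.0011694459882047278]) z.088 [[0.58780093 0.19397876 0.088     ]]
  body (((588.5733032226562, 192.27880859375), (42.917213439941406, 45.11835861206055), 36.53732681274414), [(11, 38), (42, 88), (11, 23), (31, 38), (30, 33)], [[614, 187], [614, 192], [607, 201], [565, 202], [560, 198], [564, 188], [584, 163], [609, 180]])
  rib 132 93.75826139061199
[339.23544093 195.91514143] [  39   41 1202] tri (array([0.61246579, 0.08943274, 0.09120848]), [0.0004804895796976052, 0.0004804895796974786]) z.088 [[0.61295278 0.08856847 0.088     ]]
  body (((612.2959594726562, 89.1505126953125), (43.50065612792969, 45.475502014160156), 33.02024459838867), [(41, 34), (34, 28), (41, 32), (40, 33)], [[640, 82], [617, 116], [587, 100], [584, 94], [606, 60]])
  rib 79 8.544382371558086
[350.64751958 318.77371628] [  36   40 1149] tri (array([ 0.62700965, -0.02268161,  0.08714852]), [0.001041930053055295, 0.00104193005305548]) z.088 [[ 0.62598904 -0.02166414  0.088     ]]
  body (((624.2073364257812, -14.681724548339844), (42.34785842895508, 55.70131301879883), 14.629375457763672), [(34, 13), (20, 22), (34, 15), (20, 0), (24, 14), (42, 2)], [[650, -36], [642, -2], [635, 15], [602, 6], [602, -14], [608, -38]])
  rib 101 3.5024684496618903
```

```bash
python3 -m creep '[{"x":2.4,"y":1.5,"z":3,"rx":0,"ry":0,"rz":0},{"x":0,"y":0,"z":5,"rx":0,"ry":0,"rz":0},{"x":0,"y":0,"z":4,"rx":0,"ry":0,"rz":0},{"x":0,"y":0,"z":0,"rx":0,"ry":0,"rz":0},{"x":0,"y":0,"z":0,"rx":0,"ry":0,"rz":0}]' 0.2; python3 -c "
from h import *
plan([.6127,.089,.087],90.5,n=3)"
```

```text
time_s: 3.15
position: [0.6149, 0.0833, 0.1421]
tcp_rot: [2.22, 2.221, 0.002]
contact_force: [0.8, -1.0, 0.8]
gripper_width: 0.0532
rows 3 {'x': np.float64(0.19), 'y': np.float64(-0.07), 'z': np.float64(1.84), 'rx': np.float64(0.03), 'ry': np.float64(0.0), 'rz': np.float64(-0.15)} yaw now 90.0
```

```bash
python3 -m creep '[{"x":0.55,"y":-0.2,"z":1.5,"rx":0,"ry":0,"rz":0},{"x":0,"y":0,"z":2,"rx":0,"ry":0,"rz":0},{"x":0,"y":0,"z":2,"rx":0,"ry":0,"rz":0},{"x":0,"y":0,"z":0,"rx":0,"ry":0,"rz":0}]'; python3 -c "
from h import *
i,st=shot('w2');print(st['position'],yaw(st),st['contact_force'])"
```

```text
time_s: 3.65
position: [0.6102, 0.0892, 0.0833]
tcp_rot: [-2.217, -2.223, 0.006]
contact_force: [0.0, -1.2, 0.3]
gripper_width: 0.0528
[0.61017903 0.08916817 0.08329165] 90.1379154277907 [ 0.03261354 -1.15405888  0.25873995]
```

View pics/w2.png

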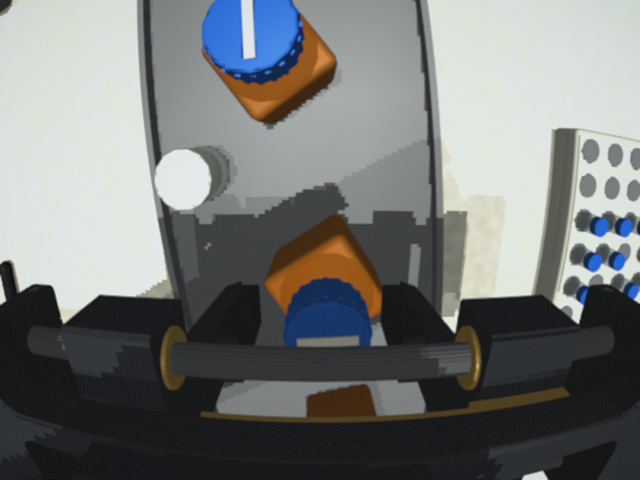

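The cap sits centred between the fingers (cap about x=327, fingers 260–385). Grip and twist 30° clockwise, checking whether the body turns with the tool.

```bash
python3 -m creep '[{"x":0,"y":0.1,"z":-0.3,"rx":0,"ry":0,"rz":0},{"x":0,"y":0,"z":0,"rx":0,"ry":0,"rz":0},{"x":0,"y":0,"z":0,"rx":0,"ry":0,"rz":0},{"x":0,"y":0,"z":0,"rx":0,"ry":0,"rz":0}]' -1; python3 -c "
from h import *
i,st=shot('t2a');print(st['torque'],st['q'])"
python3 -m creep '[{"x":0,"y":0,"z":0,"rx":0,"ry":0,"rz":7},{"x":0,"y":0,"z":0,"rx":0,"ry":0,"rz":8},{"x":0,"y":0,"z":0,"rx":0,"ry":0,"rz":8},{"x":0,"y":0,"z":0,"rx":0,"ry":0,"rz":6},{"x":0,"y":0,"z":0,"rx":0,"ry":0,"rz":0}]'
python3 -c "
from h import *
i,st=shot('t2b');print(st['torque'],yaw(st));a,sa=load('t2a')
cv2.imwrite('pics/t2.png',np.hstack([a[150:360,180:460],i[150:360,180:460]]))
for im,s in((a,sa),(i,st)): print(bodyyaw(im,s,(325,310),110)[1])"
```

```text
time_s: 4.2
position: [0.6132, 0.0897, 0.0894]
tcp_rot: [2.219, 2.223, 0.001]
contact_force: [-0.9, -0.8, 4.9]
gripper_width: 0.031
[-0.00129101  0.08080569 -0.00920702] [ 0.04629646  0.73670359 -0.37400969  1.70839131  0.36270771  0.76440967
 -0.50152054]
time_s: 4.88
position: [0.6137, 0.0899, 0.0893]
tcp_rot: [2.703, 1.599, 0.003]
contact_force: [1.4, 1.2, 4.5]
gripper_width: 0.0314
[ 0.03843036 -0.37083899  0.02834992] 61.196702127193305
[(76, 40), (30, 31), (52, 54), (64, 39), (21, 85), (17, 19), (49, 54)]
[(77, 10), (30, 2), (52, 25), (92, 34), (40, 34)]
```

View pics/t2.png

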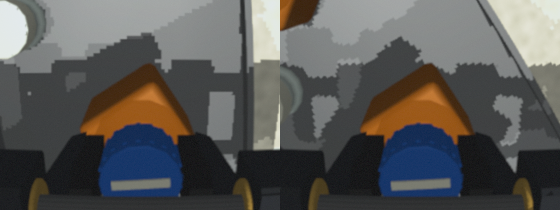

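Bottle 2 turned together with the tool (same look in both crops), so it is tight. Release and go to bottle 3.

```bash
python3 -m creep '[{"x":0,"y":0,"z":0,"rx":0,"ry":0,"rz":0},{"x":0,"y":0,"z":0,"rx":0,"ry":0,"rz":0},{"x":0,"y":0,"z":0,"rx":0,"ry":0,"rz":0},{"x":0,"y":0,"z":-2.5,"rx":0,"ry":0,"rz":0},{"x":0,"y":0,"z":-3,"rx":0,"ry":0,"rz":0},{"x":0,"y":0,"z":0,"rx":0,"ry":0,"rz":0}]' 0.2; python3 -c "
from h import *
plan([.6265,-.0225,.140],90,n=5)"
```

```text
time_s: 5.68
position: [0.6142, 0.0899, 0.1457]
tcp_rot: [2.704, 1.597, 0.006]
contact_force: [-0.0, 0.4, -0.0]
gripper_width: 0.0531
rows 5 {'x': np.float64(-2.09), 'y': np.float64(0.91), 'z': np.float64(0.11), 'rx': np.float64(0.04), 'ry': np.float64(-0.02), 'rz': np.float64(-5.77)} yaw now 61.1
```

```bash
python3 -m creep '[{"x":-2.09,"y":0.91,"z":0.1,"rx":0,"ry":0,"rz":-5.8},{"x":-2.09,"y":0.91,"z":0.1,"rx":0,"ry":0,"rz":-5.8},{"x":-2.09,"y":0.91,"z":0.1,"rx":0,"ry":0,"rz":-5.8},{"x":-2.09,"y":0.91,"z":0.1,"rx":0,"ry":0,"rz":-5.8},{"x":-2.09,"y":0.91,"z":0.1,"rx":0,"ry":0,"rz":-5.8},{"x":0,"y":0,"z":0,"rx":0,"ry":0,"rz":0},{"x":0,"y":0,"z":0,"rx":0,"ry":0,"rz":0}]'; python3 -c "
from h import *
plan([.6265,-.0225,.088],90,n=3)
i,st=shot('w3')
for c,s,m in capblobs(i):
    if 250<c[0]<400 and c[1]>200: print(c,s,plane('wrist',c,.088,st))"
```

```text
time_s: 6.55
position: [0.6244, -0.0212, 0.1381]
tcp_rot: [-2.219, -2.222, 0.0]
contact_force: [0.2, 0.1, 0.6]
gripper_width: 0.0529
rows 3 {'x': np.float64(-0.04), 'y': np.float64(0.07), 'z': np.float64(1.67), 'rx': np.float64(-0.02), 'ry': np.float64(-0.02), 'rz': np.float64(0.02)} yaw now 90.1
[323.8678592  279.28418927] [ 292  244   64   70 3466] [[ 0.62616512 -0.02127282  0.088     ]]
```

```bash
python3 -m creep '[{"x":-0.1,"y":0.2,"z":1.5,"rx":0,"ry":0,"rz":0},{"x":0,"y":0,"z":2,"rx":0,"ry":0,"rz":0},{"x":0,"y":0,"z":1.5,"rx":0,"ry":0,"rz":0},{"x":0,"y":0,"z":0,"rx":0,"ry":0,"rz":0}]'; python3 -m creep '[{"x":0,"y":0,"z":0,"rx":0,"ry":0,"rz":0},{"x":0,"y":0,"z":0,"rx":0,"ry":0,"rz":0},{"x":0,"y":0,"z":0,"rx":0,"ry":0,"rz":0},{"x":0,"y":0,"z":0,"rx":0,"ry":0,"rz":0}]' -1; python3 -c "
from h import *
i,st=shot('t3a');print(st['torque'],st['q'])"
python3 -m creep '[{"x":0,"y":0,"z":0,"rx":0,"ry":0,"rz":7},{"x":0,"y":0,"z":0,"rx":0,"ry":0,"rz":8},{"x":0,"y":0,"z":0,"rx":0,"ry":0,"rz":8},{"x":0,"y":0,"z":0,"rx":0,"ry":0,"rz":6},{"x":0,"y":0,"z":0,"rx":0,"ry":0,"rz":0}]'
python3 -c "
from h import *
i,st=shot('t3b');print(st['torque'],yaw(st));a,sa=load('t3a')
cv2.imwrite('pics/t3.png',np.hstack([a[150:360,180:460],i[150:360,180:460]]))
for im,s in((a,sa),(i,st)): print(bodyyaw(im,s,(325,310),110)[1])"
```

```text
time_s: 7.1
position: [0.6257, -0.0234, 0.0866]
tcp_rot: [-2.217, -2.222, 0.004]
contact_force: [0.3, -0.3, 0.2]
gripper_width: 0.0529
time_s: 7.6
position: [0.6274, -0.0236, 0.0892]
tcp_rot: [2.219, 2.223, 0.001]
contact_force: [-0.8, 0.1, 2.2]
gripper_width: 0.0314
[-0.0387304   0.07615098  0.01935522] [ 0.21798521  0.74541501 -0.36028119  1.68619289  0.34956012  0.77334606
 -0.30495801]
time_s: 8.28
position: [0.6279, -0.023, 0.0892]
tcp_rot: [2.703, 1.599, 0.003]
contact_force: [2.0, 1.7, 3.4]
gripper_width: 0.0312
[ 0.13024771 -0.32678579  0.00664894] 61.2130111322849
[(79, 35), (29, 14), (60, 56), (106, 87)]
[(72, 8), (30, 76), (59, 28), (105, 57)]
```

View pics/t3.png

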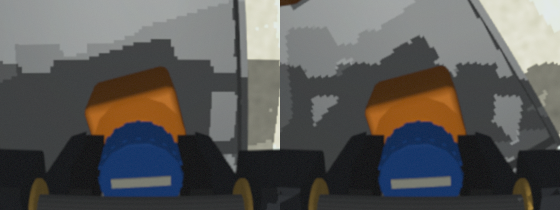

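Bottle 3 also turned with the tool, so it is tight; bottle 1 is the loose one by elimination. Go over it, measure its body yaw and the jar from near.

```bash
python3 -m creep '[{"x":0,"y":0,"z":0,"rx":0,"ry":0,"rz":0},{"x":0,"y":0,"z":0,"rx":0,"ry":0,"rz":0},{"x":0,"y":0,"z":0,"rx":0,"ry":0,"rz":0},{"x":0,"y":0,"z":-3,"rx":0,"ry":0,"rz":0},{"x":0,"y":0,"z":-4,"rx":0,"ry":0,"rz":0},{"x":0,"y":0,"z":-2,"rx":0,"ry":0,"rz":0},{"x":0,"y":0,"z":0,"rx":0,"ry":0,"rz":0}]' 0.3; python3 -c "
from h import *
plan([.588,.194,.19],126,n=9)
i,st=load('w1'); print('jar',plane('wrist',[(264,133)],.04,st))"
```

```text
time_s: 9.2
position: [0.6278, -0.0236, 0.1797]
tcp_rot: [2.704, 1.597, 0.003]
contact_force: [-0.6, 0.4, -0.9]
gripper_width: 0.0571
rows 9 {'x': np.float64(2.55), 'y': np.float64(-0.47), 'z': np.float64(-0.11), 'rx': np.float64(0.02), 'ry': np.float64(0.0), 'rz': np.float64(-7.21)} yaw now 61.1
jar [[0.54547269 0.14015049 0.04      ]]
```

```bash
python3 -m creep '[{"x":2.55,"y":-0.47,"z":-0.1,"rx":0,"ry":0,"rz":-7.2},{"x":2.55,"y":-0.47,"z":-0.1,"rx":0,"ry":0,"rz":-7.2},{"x":2.55,"y":-0.47,"z":-0.1,"rx":0,"ry":0,"rz":-7.2},{"x":2.55,"y":-0.47,"z":-0.1,"rx":0,"ry":0,"rz":-7.2},{"x":2.55,"y":-0.47,"z":-0.1,"rx":0,"ry":0,"rz":-7.2},{"x":2.55,"y":-0.47,"z":-0.1,"rx":0,"ry":0,"rz":-7.2},{"x":2.55,"y":-0.47,"z":-0.1,"rx":0,"ry":0,"rz":-7.2},{"x":2.55,"y":-0.47,"z":-0.1,"rx":0,"ry":0,"rz":-7.2},{"x":2.55,"y":-0.47,"z":-0.1,"rx":0,"ry":0,"rz":-7.2},{"x":0,"y":0,"z":0,"rx":0,"ry":0,"rz":0},{"x":0,"y":0,"z":0,"rx":0,"ry":0,"rz":0}]'; python3 -c "
from h import *
i,st=shot('w4');print(st['position'],yaw(st))
a,sa=load('w1')
for c,s,m in capblobs(i):
    if 220<c[0]<420 : 
        p,d=ray('wrist',c,st);q,e=ray('wrist',(309,65),sa)
        print(c,s,plane('wrist',c,.088,st),tri((p,d[0]),(q,e[0])),bodyyaw(i,st,c,90)[:2])"
```

```text
time_s: 10.58
position: [0.5876, 0.1926, 0.1866]
tcp_rot: [-1.433, -2.796, 0.002]
contact_force: [0.6, 0.0, 0.4]
gripper_width: 0.0571
[0.58764416 0.19259872 0.18662804] 125.72862794788144
[323.11268248 244.69844891] [ 298  217   51   56 2192] [[0.58661723 0.19641572 0.088     ]] (array([0.58744663, 0.19510858, 0.08271415]), [0.00013027317484479595, 0.00013027317484462067]) (((595.3948364257812, 171.39236450195312), (51.7047119140625, 112.73370361328125), 18.863615036010742), [(71, 7), (37, 35), (33, 35), (10, 7), (84, 19), (15, 85), (22, 15)])
[267.82042254 386.58098592] [247 379  42  18 568] [[0.61822109 0.08196166 0.088     ]] (array([0.58636851, 0.16932191, 0.20215945]), [0.005083069320155767, 0.005083069320155695]) (((622.0462036132812, 77.07211303710938), (132.80873107910156, 126.75115203857422), 35.75160598754883), [(131, 36), (115, 54), (30, 3), (140, 8)])
```

View pics/w4.png

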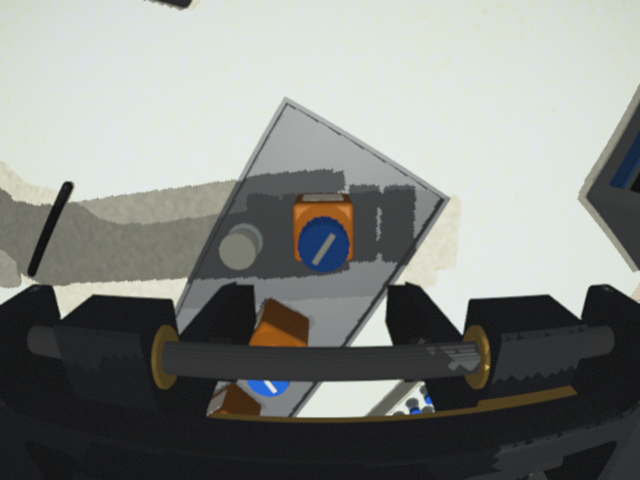

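```bash
python3 -m creep '[{"x":0.2,"y":0.1,"z":2,"rx":0,"ry":0,"rz":0},{"x":0,"y":0,"z":3,"rx":0,"ry":0,"rz":0},{"x":0,"y":0,"z":3,"rx":0,"ry":0,"rz":0},{"x":0,"y":0,"z":2,"rx":0,"ry":0,"rz":0},{"x":0,"y":0,"z":0,"rx":0,"ry":0,"rz":0},{"x":0,"y":0,"z":0,"rx":0,"ry":0,"rz":0}]'; python3 -c "
from h import *
plan([.5872,.195,.054],125.5,n=2)"
```

```text
time_s: 11.38
position: [0.5875, 0.1966, 0.0884]
tcp_rot: [1.428, 2.797, 0.002]
contact_force: [0.7, -1.2, -0.1]
gripper_width: 0.0574
rows 2 {'x': np.float64(-0.06), 'y': np.float64(-0.06), 'z': np.float64(1.72), 'rx': np.float64(0.04), 'ry': np.float64(0.01), 'rz': np.float64(0.21)} yaw now 125.9
```

```bash
python3 -m creep '[{"x":-0.1,"y":-0.1,"z":1.2,"rx":0,"ry":0,"rz":0},{"x":0,"y":0,"z":1.2,"rx":0,"ry":0,"rz":0},{"x":0,"y":0,"z":0.9,"rx":0,"ry":0,"rz":0},{"x":0,"y":0,"z":0,"rx":0,"ry":0,"rz":0},{"x":0,"y":0,"z":0,"rx":0,"ry":0,"rz":0}]'; python3 -m creep '[{"x":0,"y":0,"z":0,"rx":0,"ry":0,"rz":0},{"x":0,"y":0,"z":0,"rx":0,"ry":0,"rz":0},{"x":0,"y":0,"z":0,"rx":0,"ry":0,"rz":0}]' -1
```

```text
time_s: 12.0
position: [0.5868, 0.1951, 0.0548]
tcp_rot: [1.428, 2.798, 0.0]
contact_force: [-0.3, -0.0, -0.7]
gripper_width: 0.0573
time_s: 12.38
position: [0.587, 0.1951, 0.0551]
tcp_rot: [1.428, 2.798, 0.001]
contact_force: [-0.4, 0.1, 2.1]
gripper_width: 0.0436
```

```bash
python3 -m creep '[{"x":0,"y":0,"z":-1.5,"rx":0,"ry":0,"rz":0},{"x":0,"y":0,"z":-3,"rx":0,"ry":0,"rz":0},{"x":0,"y":0,"z":-4,"rx":0,"ry":0,"rz":0},{"x":0,"y":0,"z":-4,"rx":0,"ry":0,"rz":0},{"x":0,"y":0,"z":-2,"rx":0,"ry":0,"rz":0},{"x":0,"y":0,"z":0,"rx":0,"ry":0,"rz":0}]'; python3 -c "
from h import *
plan([.477,-.39,.2],78,n=17)"
```

```text
time_s: 13.12
position: [0.5872, 0.1951, 0.2009]
tcp_rot: [1.428, 2.797, 0.002]
contact_force: [0.6, 0.4, -2.1]
gripper_width: 0.0438
rows 17 {'x': np.float64(-3.29), 'y': np.float64(-1.47), 'z': np.float64(0.0), 'rx': np.float64(0.01), 'ry': np.float64(-0.0), 'rz': np.float64(2.82)} yaw now 125.9
```

```bash
python3 -m creep '[{"x":-3.29,"y":-1.47,"z":0,"rx":0,"ry":0,"rz":2.82},{"x":-3.29,"y":-1.47,"z":0,"rx":0,"ry":0,"rz":2.82},{"x":-3.29,"y":-1.47,"z":0,"rx":0,"ry":0,"rz":2.82},{"x":-3.29,"y":-1.47,"z":0,"rx":0,"ry":0,"rz":2.82},{"x":-3.29,"y":-1.47,"z":0,"rx":0,"ry":0,"rz":2.82},{"x":-3.29,"y":-1.47,"z":0,"rx":0,"ry":0,"rz":2.82},{"x":-3.29,"y":-1.47,"z":0,"rx":0,"ry":0,"rz":2.82},{"x":-3.29,"y":-1.47,"z":0,"rx":0,"ry":0,"rz":2.82},{"x":-3.29,"y":-1.47,"z":0,"rx":0,"ry":0,"rz":2.82}]'; python3 -m creep '[{"x":-3.29,"y":-1.47,"z":0,"rx":0,"ry":0,"rz":2.82},{"x":-3.29,"y":-1.47,"z":0,"rx":0,"ry":0,"rz":2.82},{"x":-3.29,"y":-1.47,"z":0,"rx":0,"ry":0,"rz":2.82},{"x":-3.29,"y":-1.47,"z":0,"rx":0,"ry":0,"rz":2.82},{"x":-3.29,"y":-1.47,"z":0,"rx":0,"ry":0,"rz":2.82},{"x":-3.29,"y":-1.47,"z":0,"rx":0,"ry":0,"rz":2.82},{"x":-3.29,"y":-1.47,"z":0,"rx":0,"ry":0,"rz":2.82},{"x":-3.29,"y":-1.47,"z":0,"rx":0,"ry":0,"rz":2.82},{"x":0,"y":0,"z":0,"rx":0,"ry":0,"rz":0},{"x":0,"y":0,"z":0,"rx":0,"ry":0,"rz":0}]';  python3 -c "
from h import *
i,st=shot('w5');print(st['position'],yaw(st))"
```

```text
time_s: 14.25
position: [0.5884, -0.1279, 0.1975]
tcp_rot: [-2.008, -2.412, 0.003]
contact_force: [1.1, -1.1, -1.4]
gripper_width: 0.0439
time_s: 15.5
position: [0.476, -0.3884, 0.1983]
tcp_rot: [-2.439, -1.977, -0.0]
contact_force: [0.5, 0.2, -1.1]
gripper_width: 0.0433
[ 0.47600959 -0.38840004  0.19833317] 78.04594202811896
```

View pics/w5.png

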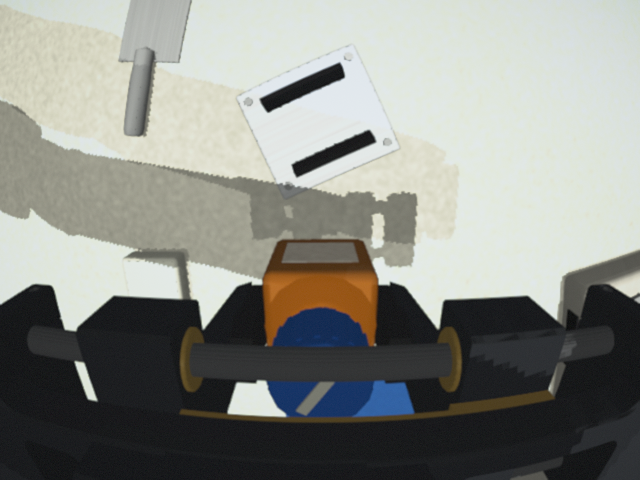

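Holder plate in the wrist view: corners about (238,98), (352,44), (398,148), (288,198); cheeks at (302,88) and (334,154). The gap points at about +10° in the world.

```bash
cat > hold.py <<'E'
from h import *
def hold(name,box):
    i,st=load(name); g=cv2.cvtColor(i,cv2.COLOR_BGR2GRAY); x0,y0,x1,y1=box; out=[]
    for c,q in blobs(g<60,300,4000):
        if x0<c[0]<x1 and y0<c[1]<y1:
            m=np.zeros(g.shape,bool);sl=np.s_[q[1]:q[1]+q[3],q[0]:q[0]+q[2]];m[sl]=g[sl]<60
            P=plane("wrist",np.argwhere(m)[:,::-1],.028,st)[:,:2]
            rc=cv2.minAreaRect((P*1000).astype(np.float32)); v=np.linalg.svd(P-P.mean(0),full_matrices=False)[2][0]
            out.append((c,np.array(rc[0])/1000)); print("cheek",c.round(1),np.round(rc[0],1),np.round(rc[1],1),"ang",np.degrees(np.arctan2(v[1],v[0]))%180)
    return i,st,out
E
python3 - <<'E'
from hold import *
i,st,o=hold("w5",(240,50,400,190))
print("mid of cheeks",(o[0][1]+o[1][1])/2)
p,d=ray("wrist",[o[0][0],o[1][0]],st);q,e=ray("top",[(452.97,252.03),(477.49,247.04)])
for a,b in zip(d,e): print("tri",tri((p,a),(q,b)))
C=plane("wrist",[(238,98),(352,44),(398,148),(288,198)],.008,st);C2=plane("top",[(441,231),(479,226),(490,268),(451,276)],.008)
for c in(C,C2): print("plate",c.mean(0),np.linalg.norm(np.roll(c,-1,0)-c,axis=1))
e=C[1]-C[0];print(np.degrees(np.arctan2(e[1],e[0])))
E
```

```text
cheek [302.6  87. ] [ 485.3 -277.3] [68.1 11.9] ang 12.704576388267213
cheek [333.  152.8] [ 497.7 -333.4] [68.1 10.3] ang 12.595826417715557
mid of cheeks [ 0.4914884  -0.30536673]
tri (array([ 0.48516498, -0.27520099,  0.01325339]), [0.00012799770172018966, 0.00012799770172023102])
tri (array([ 0.49788824, -0.33431021,  0.01435065]), [0.00016148732814264677, 0.00016148732814266897])
plate [ 0.49229776 -0.30538578  0.008     ] [0.10630597 0.09739144 0.10342699 0.09657092]
plate [ 0.49124353 -0.30640707  0.008     ] [0.09420856 0.10525305 0.09645386 0.11183408]
13.532018650928343
```

```bash
python3 -c "
from h import *
plan([.492,-.3057,.15],102.6,n=4)"
```

```text
rows 4 {'x': np.float64(2.09), 'y': np.float64(0.29), 'z': np.float64(1.22), 'rx': np.float64(-0.01), 'ry': np.float64(-0.03), 'rz': np.float64(-6.12)} yaw now 78.1
```

```bash
python3 -m creep '[{"x":2.09,"y":0.29,"z":1.2,"rx":0,"ry":0,"rz":-6.1},{"x":2.09,"y":0.29,"z":1.2,"rx":0,"ry":0,"rz":-6.1},{"x":2.09,"y":0.29,"z":1.2,"rx":0,"ry":0,"rz":-6.1},{"x":2.09,"y":0.29,"z":1.2,"rx":0,"ry":0,"rz":-6.1},{"x":0,"y":0,"z":0,"rx":0,"ry":0,"rz":0},{"x":0,"y":0,"z":0,"rx":0,"ry":0,"rz":0}]';python3 -c "
from h import *
plan([.492,-.3057,.095],102.6,n=3)"
```

```text
time_s: 16.3
position: [0.4922, -0.3079, 0.1521]
tcp_rot: [1.97, 2.446, -0.0]
contact_force: [0.2, -0.1, -1.7]
gripper_width: 0.0436
rows 3 {'x': np.float64(0.07), 'y': np.float64(0.01), 'z': np.float64(1.9), 'rx': np.float64(0.01), 'ry': np.float64(0.02), 'rz': np.float64(-0.1)} yaw now 102.3
```

```bash
python3 -m creep '[{"x":0.2,"y":0,"z":2,"rx":0,"ry":0,"rz":-0.3},{"x":0,"y":0,"z":2,"rx":0,"ry":0,"rz":0},{"x":0,"y":0,"z":1.8,"rx":0,"ry":0,"rz":0},{"x":0,"y":0,"z":0,"rx":0,"ry":0,"rz":0},{"x":0,"y":0,"z":0,"rx":0,"ry":0,"rz":0}]';python3 -c "
from h import *
plan([.492,-.3057,.0595],102.6,n=3)
i,st=shot('w6')"
```

```text
time_s: 16.92
position: [0.4917, -0.3056, 0.094]
tcp_rot: [1.962, 2.453, 0.0]
contact_force: [0.5, -0.8, -1.2]
gripper_width: 0.0438
rows 3 {'x': np.float64(-0.01), 'y': np.float64(0.01), 'z': np.float64(1.15), 'rx': np.float64(0.01), 'ry': np.float64(0.01), 'rz': np.float64(0.02)} yaw now 102.7
```

View pics/w6.png

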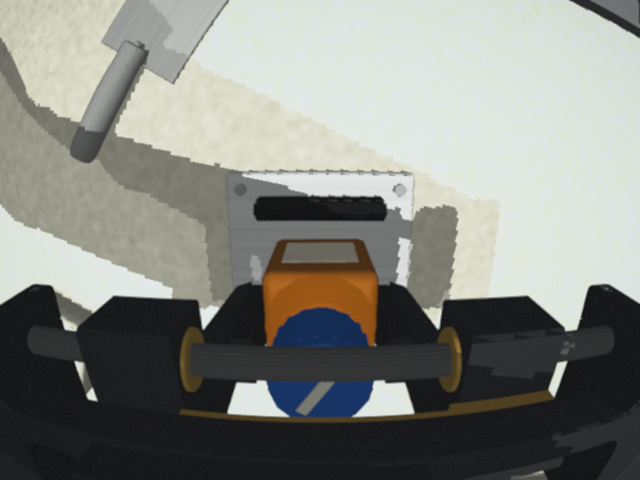

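The far cheek is level and centred at x=320 and the bottle at 321, so it is aligned. Lower.

```bash
python3 -c "
from hold import *
hold('w6',(240,190,400,230))"; python3 -m creep '[{"x":0,"y":0,"z":0.8,"rx":0,"ry":0,"rz":0},{"x":0,"y":0,"z":0.8,"rx":0,"ry":0,"rz":0},{"x":0,"y":0,"z":0.7,"rx":0,"ry":0,"rz":0},{"x":0,"y":0,"z":0,"rx":0,"ry":0,"rz":0},{"x":0,"y":0,"z":0,"rx":0,"ry":0,"rz":0}]'
```

```text
cheek [319.3 208.6] [ 484.3 -273.2] [69.6 12.8] ang 12.298828307837926
time_s: 17.6
position: [0.4914, -0.3054, 0.0707]
tcp_rot: [1.962, 2.453, 0.0]
contact_force: [0.5, 0.3, -1.3]
gripper_width: 0.0433
```

```bash
python3 -m creep '[{"x":0,"y":0,"z":0.4,"rx":0,"ry":0,"rz":0},{"x":0,"y":0,"z":0.4,"rx":0,"ry":0,"rz":0},{"x":0,"y":0,"z":0,"rx":0,"ry":0,"rz":0}]';python3 -m creep '[{"x":0,"y":0,"z":0.25,"rx":0,"ry":0,"rz":0},{"x":0,"y":0,"z":0,"rx":0,"ry":0,"rz":0},{"x":0,"y":0,"z":0,"rx":0,"ry":0,"rz":0}]'
```

```text
time_s: 17.98
position: [0.4911, -0.3052, 0.0623]
tcp_rot: [-1.962, -2.453, 0.0]
contact_force: [0.0, -0.9, -1.4]
gripper_width: 0.0438
time_s: 18.35
position: [0.4914, -0.3054, 0.0603]
tcp_rot: [1.962, 2.453, 0.0]
contact_force: [-0.5, -0.6, -0.7]
gripper_width: 0.044
```

```bash
python3 -m creep '[{"x":0,"y":0,"z":0.15,"rx":0,"ry":0,"rz":0},{"x":0,"y":0,"z":0,"rx":0,"ry":0,"rz":0},{"x":0,"y":0,"z":0,"rx":0,"ry":0,"rz":0}]';python3 -m creep '[{"x":0,"y":0,"z":0,"rx":0,"ry":0,"rz":0},{"x":0,"y":0,"z":0,"rx":0,"ry":0,"rz":0},{"x":0,"y":0,"z":0,"rx":0,"ry":0,"rz":0},{"x":0,"y":0,"z":-2,"rx":0,"ry":0,"rz":0},{"x":0,"y":0,"z":-4,"rx":0,"ry":0,"rz":0},{"x":0,"y":0,"z":-4,"rx":0,"ry":0,"rz":0},{"x":0,"y":0,"z":-4,"rx":0,"ry":0,"rz":0},{"x":0,"y":0,"z":0,"rx":0,"ry":0,"rz":0},{"x":0,"y":0,"z":0,"rx":0,"ry":0,"rz":0}]' 0.4; python3 -c "
from h import *
i,st=shot('w7');print(st['position'],yaw(st))
t=imaging.grab_frame('top');cv2.imwrite('pics/top7.png',t)
for c,s,m in capblobs(i):
    if 220<c[0]<420 : 
        print(c,s,plane('wrist',c,.092,st),bodyyaw(i,st,c,90)[:2])
        w=(m&(i.min(2)>110)); P=plane('wrist',np.argwhere(w)[:,::-1],.096,st)[:,:2];v=np.linalg.svd(P-P.mean(0))[2][0];print('  rib',w.sum(),np.degrees(np.arctan2(v[1],v[0]))%180)
print([(c,plane('top',c,.092)) for c,q in blobs(blue(t),60,500) if 430<c[0]<500])
"
```

```text
time_s: 18.73
position: [0.4915, -0.3055, 0.059]
tcp_rot: [1.962, 2.453, -0.0]
contact_force: [-1.5, 0.5, 4.3]
gripper_width: 0.0436
time_s: 19.85
position: [0.491, -0.3053, 0.199]
tcp_rot: [1.962, 2.453, -0.0]
contact_force: [-0.5, -0.1, -0.3]
gripper_width: 0.0619
[ 0.49101723 -0.30531929  0.19898928] 102.68735616954744
[320.68447329 244.0664004 ] [ 297  218   49   52 2003] [[ 0.49086411 -0.30368074  0.092     ]] (((490.77447509765625, -303.29180908203125), (44.97233200073242, 48.64195251464844), 12.674707412719727), [(40, 12), (35, 10), (40, 12), (42, 12)])
  rib 0 0.0
[222.71428571 410.28730159] [199 400  74  20 630] [[ 0.44310427 -0.46257237  0.092     ]] (((437.6450500488281, -490.29473876953125), (38.00855255126953, 169.87022399902344), 79.97494506835938), [(161, 79), (16, 58), (17, 9), (79, 78), (85, 12)])
  rib 0 0.0
[]<string>:8: RuntimeWarning: Mean of empty slice.
  ret = um.true_divide(
```

View pics/w7.png

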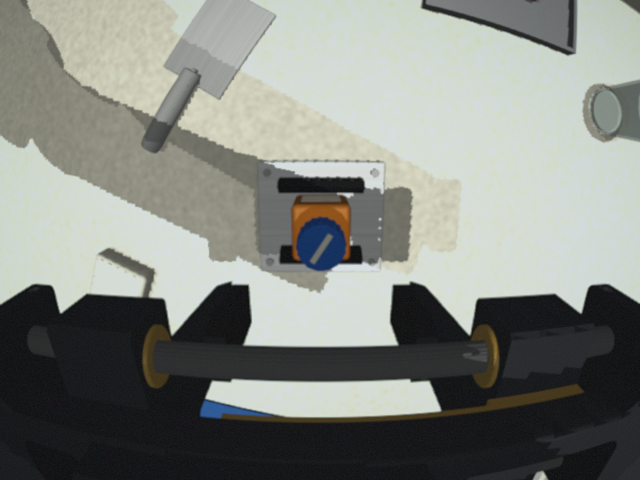

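Bottle stands square and centred in the holder (bottle x=321, plate 258–385, cap at (321,244), gap yaw and body yaw both 12.7°). Next, descend onto the cap.

```bash
python3 -m creep '[{"x":0.1,"y":0,"z":3,"rx":0,"ry":0,"rz":0},{"x":0,"y":0,"z":3,"rx":0,"ry":0,"rz":0},{"x":0,"y":0,"z":2.5,"rx":0,"ry":0,"rz":0},{"x":0,"y":0,"z":2.2,"rx":0,"ry":0,"rz":0},{"x":0,"y":0,"z":0,"rx":0,"ry":0,"rz":0},{"x":0,"y":0,"z":0,"rx":0,"ry":0,"rz":0}]' 0.2; python3 -c "
from h import *
s=r.get_state();print(s['q'].round(2) if hasattr(s['q'],'round') else s['q'])
plan([.491,-.3045,.0915],102.7,n=1)"
```

```text
time_s: 20.7
position: [0.4913, -0.3043, 0.092]
tcp_rot: [-1.962, -2.453, -0.0]
contact_force: [-0.1, -1.5, 0.4]
gripper_width: 0.0529
[ 0.75  0.68 -0.37  1.82  0.35  0.71  0.41]
rows 1 {'x': np.float64(-0.01), 'y': np.float64(-0.03), 'z': np.float64(0.05), 'rx': np.float64(0.0), 'ry': np.float64(-0.01), 'rz': np.float64(-0.0)} yaw now 102.7
```

```bash
python3 -m creep '[{"x":0,"y":0,"z":0,"rx":0,"ry":0,"rz":0},{"x":0,"y":0,"z":0,"rx":0,"ry":0,"rz":0},{"x":0,"y":0,"z":0,"rx":0,"ry":0,"rz":0},{"x":0,"y":0,"z":0,"rx":0,"ry":0,"rz":0}]' -1; python3 -c "
from h import *
i,st=shot('s0')"
python3 -m creep '[{"x":0,"y":0,"z":0,"rx":0,"ry":0,"rz":6},{"x":0,"y":0,"z":0,"rx":0,"ry":0,"rz":8},{"x":0,"y":0,"z":0,"rx":0,"ry":0,"rz":8},{"x":0,"y":0,"z":0,"rx":0,"ry":0,"rz":8},{"x":0,"y":0,"z":0,"rx":0,"ry":0,"rz":8},{"x":0,"y":0,"z":0,"rx":0,"ry":0,"rz":8},{"x":0,"y":0,"z":0,"rx":0,"ry":0,"rz":8},{"x":0,"y":0,"z":0,"rx":0,"ry":0,"rz":6},{"x":0,"y":0,"z":0,"rx":0,"ry":0,"rz":0}]'
python3 -c "
from h import *
i,st=shot('s1');print(yaw(st),st['torque'],st['contact_force'],st['q'][6],st['effort'][6])"
```

```text
time_s: 21.2
position: [0.4914, -0.3047, 0.0923]
tcp_rot: [1.962, 2.452, -0.0]
contact_force: [-2.0, 0.5, 4.5]
gripper_width: 0.0316
time_s: 22.38
position: [0.4917, -0.3048, 0.0923]
tcp_rot: [2.924, 1.144, 0.001]
contact_force: [0.2, -0.9, 5.8]
gripper_width: 0.0309
42.74496509215237 [-0.16429927  0.08720981 -0.01037964] [ 0.18083032 -0.91380651  5.80191846] -0.43551198977032746 -0.47201016917824745
```

```bash
cat > tq.py <<'E'
from h import *
s=r.get_state();print("YAW",round(yaw(s),2),"T",np.round(s['torque'],3),"F",np.round(s['contact_force'],1),"q7",round(s['q'][6],3),"e7",round(s['effort'][6],3))
E
python3 -m creep '[{"x":0,"y":0,"z":0,"rx":0,"ry":0,"rz":7},{"x":0,"y":0,"z":0,"rx":0,"ry":0,"rz":7},{"x":0,"y":0,"z":0,"rx":0,"ry":0,"rz":0}]'; python3 tq.py
python3 -m creep '[{"x":0,"y":0,"z":0,"rx":0,"ry":0,"rz":4},{"x":0,"y":0,"z":0,"rx":0,"ry":0,"rz":4},{"x":0,"y":0,"z":0,"rx":0,"ry":0,"rz":0}]'; python3 tq.py
python3 -m creep '[{"x":0,"y":0,"z":0,"rx":0,"ry":0,"rz":4},{"x":0,"y":0,"z":0,"rx":0,"ry":0,"rz":4},{"x":0,"y":0,"z":0,"rx":0,"ry":0,"rz":0}]'; python3 tq.py
```

```text
time_s: 22.8
position: [0.4917, -0.3048, 0.0923]
tcp_rot: [3.042, 0.78, 0.001]
contact_force: [-0.5, -1.3, 5.5]
gripper_width: 0.0312
YAW 28.76 T [-0.113  0.037  0.027] F [-0.5 -1.3  5.5] q7 -0.628 e7 -0.415
time_s: 23.18
position: [0.4917, -0.3048, 0.0923]
tcp_rot: [3.089, 0.567, 0.002]
contact_force: [-1.0, -1.2, 5.4]
gripper_width: 0.0312
YAW 20.79 T [-0.121  0.035 -0.055] F [-1.  -1.2  5.4] q7 -0.738 e7 -0.232
time_s: 23.55
position: [0.4919, -0.3044, 0.0923]
tcp_rot: [3.121, 0.353, 0.002]
contact_force: [0.2, -0.3, 6.0]
gripper_width: 0.0313
YAW 12.89 T [0.034 0.008 0.392] F [ 0.2 -0.3  6. ] q7 -0.846 e7 -0.659
```

```bash
for k in 1; do python3 -m creep '[{"x":0,"y":0,"z":0,"rx":0,"ry":0,"rz":3},{"x":0,"y":0,"z":0,"rx":0,"ry":0,"rz":0}]' >/dev/null; python3 tq.py; done
python3 -m creep '[{"x":0,"y":0,"z":0,"rx":0,"ry":0,"rz":3},{"x":0,"y":0,"z":0,"rx":0,"ry":0,"rz":0}]'>/dev/null; python3 tq.py
python3 -m creep '[{"x":0,"y":0,"z":0,"rx":0,"ry":0,"rz":4},{"x":0,"y":0,"z":0,"rx":0,"ry":0,"rz":0}]'; python3 tq.py;  python3 -c "
from h import *
i,st=shot('s2');a,_=load('s0')
cv2.imwrite('pics/s.png',np.hstack([a[150:430,180:460],i[150:430,180:460]]))"
```

```text
YAW 9.9 T [ 0.043 -0.543  0.364] F [2.9 0.2 4.3] q7 -0.887 e7 -0.612
YAW 6.89 T [ 0.093 -0.677  0.505] F [ 2.8 -0.1  5.3] q7 -0.929 e7 -0.717
time_s: 24.3
position: [0.4911, -0.3045, 0.0921]
tcp_rot: [3.141, 0.076, -0.0]
contact_force: [0.6, 0.8, 8.3]
gripper_width: 0.0311
YAW 2.78 T [ 0.204 -0.042  0.15 ] F [0.6 0.8 8.3] q7 -0.984 e7 -0.38
```

View pics/s.png

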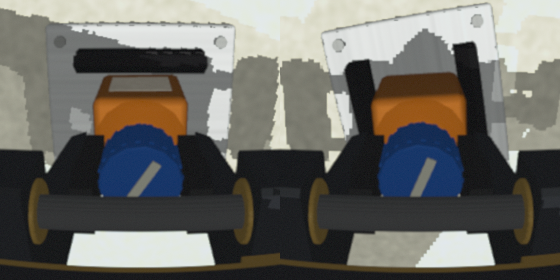

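Between the two crops the rib turned about 8° back relative to the fingers while the holder turned by about 100°: the pads slipped once the torque reached 0.5 N m, so the cap has met its seat. Release, rise, and measure.

```bash
python3 -m creep '[{"x":0,"y":0,"z":0,"rx":0,"ry":0,"rz":0},{"x":0,"y":0,"z":0,"rx":0,"ry":0,"rz":0},{"x":0,"y":0,"z":0,"rx":0,"ry":0,"rz":0},{"x":0,"y":0,"z":-2,"rx":0,"ry":0,"rz":0},{"x":0,"y":0,"z":-4,"rx":0,"ry":0,"rz":0},{"x":0,"y":0,"z":-4.7,"rx":0,"ry":0,"rz":0},{"x":0,"y":0,"z":0,"rx":0,"ry":0,"rz":0},{"x":0,"y":0,"z":0,"rx":0,"ry":0,"rz":0}]' 0.2
python3 - <<'E'
from h import *
shot('w8')
def rib(n):
    i,st=load(n); c,s,m=min(capblobs(i),key=lambda b:abs(b[0][0]-321)+abs(b[0][1]-244))
    hs=cv2.cvtColor(i,cv2.COLOR_BGR2HSV); w=cv2.erode(m.astype(np.uint8),np.ones((5,5)))>0; w&=(hs[...,1]<110)
    P=plane('wrist',np.argwhere(w)[:,::-1],.096,st)[:,:2];v=np.linalg.svd(P-P.mean(0),full_matrices=False)[2][0]
    print(n,c.round(),plane('wrist',c,.092,st).round(4),'rib n',w.sum(),(np.degrees(np.arctan2(v[1],v[0]))%180).round(1),'yaw',round(yaw(st),1),bodyyaw(i,st,c,70)[:2])
for n in ('w7','w8'): rib(n)
a,_=load('w8');t=imaging.grab_frame('top');cv2.imwrite('pics/top8.png',t)
cv2.imwrite('pics/f.png',np.hstack([a[100:430,140:500],t[110:440,240:520]]))
E
```

```text
time_s: 25.35
position: [0.4909, -0.3043, 0.1991]
tcp_rot: [3.141, 0.074, 0.0]
contact_force: [-0.9, 0.5, -0.2]
gripper_width: 0.0531
w7 [321. 244.] [[ 0.4912 -0.303   0.092 ]] rib n 238 69.7 yaw 102.7 (((491.0244445800781, -302.60650634765625), (44.95360565185547, 48.61256408691406), 12.691393852233887), [(40, 12), (35, 10), (40, 12), (42, 12)])
w8 [320. 244.] [[ 0.4931 -0.3047  0.092 ]] rib n 234 161.9 yaw 2.7 (((493.9320373535156, -304.4677734375), (50.145450592041016, 45.35304260253906), 6.552028656005859), [(35, 6), (38, 5), (40, 10), (37, 3)])
```

View pics/f.png

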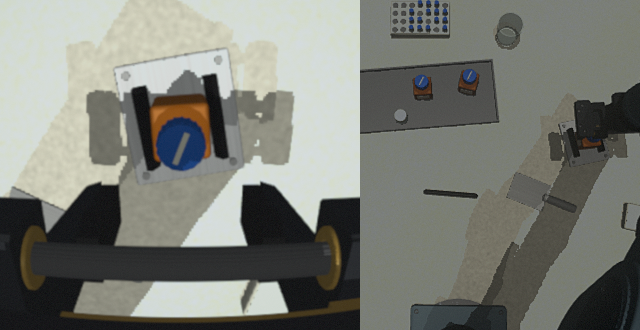

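The last picture shows the capped bottle upright between the cheeks, the two tight bottles standing in the tray, and the jar and pen at their starting pixels.

```bash
python3 -c "
from station import r
print(r.get_state()['time_s']);print(r.sign_off())"
```

```text
25.45
the job is handed in; nothing more can be done
None
```

The loose bottle now stands in the middle of the holder with its cap screwed down to the seat. I handed the job in at 25.5 s of the 72 s allowed.

- **Which bottle:** I gave two bottles, the middle one and the one furthest to the robot's right, a 29° clockwise test twist. Each turned as a whole with the gripper, so both are tight. That left the third (leftmost) as the loose one by elimination. I did not twist it in the tray.
- **Placing:** I lifted it by the body, stood it on the holder plate and let go. It was centred and its flat sides were in line with the cheeks, both at 12.7°.
- **Screwing home:** I then took it by the cap and turned clockwise.
  - The cap turned nearly freely until the torque rose to about 0.4–0.5 N m. The pads then slipped about 8–10° on it.
  - The rib turned 88° and the body about 6°, so the cap turned about 1.42 rad on its bottle. Assuming the rib is square to the flat sides at zero turn, it ends at about 1.98 to 2.0 rad.
- **Last checks:** The final picture shows the bottle upright in the holder and the two tight bottles standing in the tray. The jar and pen are where they started. I did not measure the other bystanders afterwards. The gripper is open and clear of everything.
- **Not perfect:** The seating torque left the bottle turned about 6° from where I placed it, roughly the play between the cheeks. I left it that way.

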